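# Renew the console's back-up batteries

## Robot

A 6-joint arm with a two-finger parallel gripper is mounted at the origin on the work surface. World frame = base frame: x ahead of the robot, y to its left, z up, the work surface at z = 0. Lengths are in m, angles in rad, forces in N, time in s.
With the tool pointing down it reaches from about 0.35 to 0.85 m from the base axis. Payload 8.1 kg.
Tool frame: the origin (TCP) lies between the finger pads; the fingertips stand 11 mm ahead of it and the grasp point (between the pads) lies 8 mm behind it (robot.tips_ahead is the distance from the TCP to the fingertips, in m); z points along the fingers, y is the line along which they close (so a half turn about z gives the same grasp; the last joint's range is limited). The gripper opens to 93 mm and grips with 3 to 60 N. Pads are 15 mm wide; open, the fingers measure 128 mm over their backs; the gripper's body (75 mm by 188 mm) begins 65 mm behind the grasp point.
Start: joints at [-1.398, 0.13, 1.488, -0, 1.523, -0.085], TCP at [0.153, -0.58, 0.196] pointing down, gripper open.
Joint ranges: [-2.96, 2.96], [-0.89, 2.26], [0.02, 2.5], [-1.34, 4.48], [0, 2.73], [-2.66, 2.66]. Speed limits (rad/s): [2.39, 2.39, 2.79, 3.14, 3.14, 3.14].

## Interface

Orientations are given as a rotation vector (axis times angle).
In Python, from plant import robot gives the robot as it stands. The module is installed in compiled form; this text tells all that it offers.
- The arm moves only by the tool move_arm, never from a script. Its argument "deltas" is one flat list of numbers, 7 for each row, row after row: the shift along the tool's x, y, z in m, then the turn, a rotation vector about the tool's x, y, z in rad, then the opening, from 0 (shut) to 1 (fully open). A call has 1 to 12 rows; each row is the pose to reach, as a shift and turn from the pose commanded when the call began, along the tool's axes at that moment; what a row does not reach only later rows make up. A row lasts 1/8 s, in which the tool goes at most 62.5 mm and 10.7 degrees, less where a joint would pass 70% of its speed; a pose out of reach is approached as far as the arm can. A call with a gripper value outside its range is refused whole. The fingers move at their own pace and stop on an object; "squeeze" is the grip in N (left out, the last holds). Time passes only in rows, so rows that repeat a pose let the fingers close. It gives the time, the measured TCP pose, the force, the opening and the grip force at its end, in the units of the state.
- robot.read_state(): the state, without advancing time (a new reading comes with each control period).
- robot.read_camera(name): name is "side" or "top" or "wrist"; returns (picture, depth): 384x512x3 uint8, red, green, blue; 384x512 float32, m along the optical axis (not along the pixel's ray), 0 where there is no reading.
- robot.camera_model(name): a dict with "K" (3x3 intrinsics, pixels), "R" (3x3) and "t" (3): a world point X has camera coordinates R X + t; the wrist camera has in their place "tool_from_camera" (4x4, takes a point from camera to tool coordinates, whose origin is the TCP and whose axes are the flange's). Camera axes: x right, y down, z forward; pixel columns grow to the right and rows downward; lengths in m; the calibration is good to about 2 mm. A picture is of the moment at which its call begins: read the wrist's pose just before it. camera_model takes no time and is no camera call.
- robot.close_job(): hands the job in; it is judged then, once.
Trained networks look in the newest picture that a camera, given by its name, has taken for a name from the list of things; names that differ only in an ending like _2 or _b are one class to them, and where a whole thing is asked for, a point or a joint stands for the part that bears it (a point fixed in the world has none). Each returns a list of dicts, best first, with "confidence" (0 to 1); they miss things now and then, are a little off and sometimes report something else, mostly with a low value. They report only what shows in the picture. A call takes as long as a camera call. They do not tell look-alikes from the thing itself.
- robot.recognise(camera, label): "uv" ([column, row] in pixels, amid what is visible of it).
The state is a dict: "t": time; "q": joint angles; "dq": joint speeds; "joint_torque": joint torques, N m; "tool_pos": TCP position; "orientation": TCP orientation; "force": force on the tool from outside, world axes, zero at the start; "wrist_torque": the same for the moment, N m; "opening": finger opening in m; "gripper_force": force on a finger pad.
Only numpy, scipy, OpenCV 4.12 (cv2) and the standard library are available. Lean on these libraries where they do the work, as an engineer would, in place of code of your own. Each camera call takes 0.05 s, during which the arm holds its last target. There are 200 camera calls.

## Task

Take the two green battery sticks out of the packing tray and lay them gently, without dropping them, in the V-notches of the battery bay, one in each pair of notches across both saddles, with their red ends at the bay's red-marked end. Then set the blue cover squarely on the bay and press its corners down until all four orange clips have clicked home over it. Leave the filter canister, pen cup and note pad where they are.

Things in the scene. Friction and masses are not known exactly. Their poses are not given: they have to be found in the camera images.
- bay: Grey open battery bay fixed on the counter, 136 (x) x 200 (y) mm, long sides open, floor 6 mm thick, z up; origin at the centre of its underside. Upright end walls, inner faces at y = +-82 mm, 48 mm high, with ledges (10 mm wide) at x = +-32 mm up to 56 mm; the +y wall is marked red, the -y wall black. Two aluminium saddles (14 mm thick) cross it at y = +-50 mm, each with two 90-degree V-notches, at x = +-35 mm. Orange clips at the corners.
- notch_front (a point): Where the axis of a stick lies at its middle when cradled in the pair of V-notches at bay x = -35 mm: 35 mm above the bay's underside, midway between the saddles. Site axes as the bay's; the stick lies along y. Notch vertex 11 mm, rims about 29 mm above the underside; between the saddles fingers are free down to the floor at 6 mm.
- notch_back (a point): The same for the pair of V-notches at bay x = +35 mm.
- cover_seat (a point): Centre of the plane of the end walls' four ledges, 56 mm above the bay's underside, axes as the bay's: where the cover's origin lies when home (plate top 61 mm up, under all four hooks). Merely set down (either way round), the cover rests on the clips' ramps with its underside about 70 mm above the bay's underside, and does not snap by itself.
- stick_a: Green battery stick, a plain cylinder 34 mm in diameter, 150 mm long, about 0.3 kg, with a red end cap (+y end) and a black end cap (-y end), each 17 mm long. Origin at its middle on its axis; own y axis along the cylinder. At first it lies in the packing tray.
- stick_a_red_end (a point): centre of the red end face of stick a, 75 mm from its origin along its +y
- stick_b: Second battery stick, the same as stick a.
- stick_b_red_end (a point): centre of the red end face of stick b, 75 mm from its origin along its +y
- tray: Fixed cardboard packing tray, 150 (x) x 180 (y) mm, floor 6 mm thick, origin at the centre of its underside on the counter. The two sticks lie on its floor along tray y, axes at tray x = -37.5 and +37.5 mm, 23 mm above the counter, between 6 mm high ribs at |y| = 44 to 66 mm; the middle of each stick is free for fingers.
- cover: Blue flat battery cover, plate 120 (x) x 176 (y) x 5 mm, about 0.16 kg, with a black grip rib on its middle: 18 mm wide (x), 80 mm long (y), top 35 mm above the plate's underside. White dots at x = +-40, y = +-68 mm mark where to press. Origin at the centre of the plate's underside. It lies flat on the counter at first.
- clip_red_front (a joint): The sprung orange clip at bay x = -40 mm, red (+y) end, 20 mm wide. Slide, m: 0 relaxed (as at the start, and when hooked over the cover), to 0.009 pushed outwards. Flat hook 61.6 to 64 mm above the bay's underside, its tip at |y| = 84.5 mm; above it a ramp leaning out 25 degrees to the top at 79 mm. 4 to 12 N down on the cover beside it clicks it home.
- clip_red_back (a joint): The sprung orange clip at bay x = +40 mm, red (+y) end, 20 mm wide. Slide, m: 0 relaxed (as at the start, and when hooked over the cover), to 0.009 pushed outwards. Flat hook 61.6 to 64 mm above the bay's underside, its tip at |y| = 84.5 mm; above it a ramp leaning out 25 degrees to the top at 79 mm. 4 to 12 N down on the cover beside it clicks it home.
- clip_black_front (a joint): The sprung orange clip at bay x = -40 mm, black (-y) end, 20 mm wide. Slide, m: 0 relaxed (as at the start, and when hooked over the cover), to 0.009 pushed outwards. Flat hook 61.6 to 64 mm above the bay's underside, its tip at |y| = 84.5 mm; above it a ramp leaning out 25 degrees to the top at 79 mm. 4 to 12 N down on the cover beside it clicks it home.
- clip_black_back (a joint): The sprung orange clip at bay x = +40 mm, black (-y) end, 20 mm wide. Slide, m: 0 relaxed (as at the start, and when hooked over the cover), to 0.009 pushed outwards. Flat hook 61.6 to 64 mm above the bay's underside, its tip at |y| = 84.5 mm; above it a ramp leaning out 25 degrees to the top at 79 mm. 4 to 12 N down on the cover beside it clicks it home.
- filter_can: Bystander: red spin-on filter canister, 90 mm diameter, 150 mm tall, standing; origin at the centre of its underside.
- pen_cup: Bystander: white pen cup, 76 mm diameter, 95 mm tall, with pens to 155 mm; origin at the centre of its underside.
- note_pad: Bystander: yellow note pad, 76 x 76 x 20 mm, lying; origin at the centre of its underside.
Not all that is in view belongs to the job. Leave any grey or yellow look-alike of the stick_a alone. Leave any white look-alike of the stick_b alone.

How it is judged:
On the way, in this order (a step that is already met when the one before it is completed fails the run):
1. both sticks lie cradled in the V-notches, red ends at the red-marked end, released ((((x of stick_a in the frame of bay between -0.038 and -0.032 m and z of stick_a in the frame of bay between 0.033 and 0.037 m and angle between the y axis of stick_a and the y axis of bay, either way round below 0.04 rad and y of stick_a_red_end in the frame of bay above 0.05 m) and (x of stick_b in the frame of bay between 0.032 and 0.038 m and z of stick_b in the frame of bay between 0.033 and 0.037 m and angle between the y axis of stick_b and the y axis of bay, either way round below 0.04 rad and y of stick_b_red_end in the frame of bay above 0.05 m)) or ((x of stick_a in the frame of bay between 0.032 and 0.038 m and z of stick_a in the frame of bay between 0.033 and 0.037 m and angle between the y axis of stick_a and the y axis of bay, either way round below 0.04 rad and y of stick_a_red_end in the frame of bay above 0.05 m) and (x of stick_b in the frame of bay between -0.038 and -0.032 m and z of stick_b in the frame of bay between 0.033 and 0.037 m and angle between the y axis of stick_b and the y axis of bay, either way round below 0.04 rad and y of stick_b_red_end in the frame of bay above 0.05 m))) and linear speed of each of stick_a, stick_b below 0.02 m/s and contact force between the fingers and stick_a below 0.05 N and contact force between the fingers and stick_b below 0.05 N), for 0.2 s.
2. the cover is home under all four clips (x of cover in the frame of bay between -0.01 and 0.01 m and y of cover in the frame of bay between -0.005 and 0.005 m and z of cover in the frame of bay between 0.0542 and 0.0578 m and angle between the z axis of cover and the z axis of bay, either way round below 0.015 rad and angle between the y axis of cover and the y axis of bay, either way round below 0.1 rad and value of joint each of clip_red_front, clip_red_back, clip_black_front, clip_black_back below 0.0015 m), for 0.2 s.
At the end, for the whole second after the job is handed in: Each stick lies in its own notch pair (3 mm across, 2 mm height, 0.04 rad), red end at the red-marked wall; cover down on the ledges (1.8 mm height, 0.015 rad level, 10 mm along bay x, 5 mm along y, 0.1 rad square), all four clip joints below 1.5 mm; all at rest (all of step 2 and (((x of stick_a in the frame of bay between -0.038 and -0.032 m and z of stick_a in the frame of bay between 0.033 and 0.037 m and angle between the y axis of stick_a and the y axis of bay, either way round below 0.04 rad and y of stick_a_red_end in the frame of bay above 0.05 m) and (x of stick_b in the frame of bay between 0.032 and 0.038 m and z of stick_b in the frame of bay between 0.033 and 0.037 m and angle between the y axis of stick_b and the y axis of bay, either way round below 0.04 rad and y of stick_b_red_end in the frame of bay above 0.05 m)) or ((x of stick_a in the frame of bay between 0.032 and 0.038 m and z of stick_a in the frame of bay between 0.033 and 0.037 m and angle between the y axis of stick_a and the y axis of bay, either way round below 0.04 rad and y of stick_a_red_end in the frame of bay above 0.05 m) and (x of stick_b in the frame of bay between -0.038 and -0.032 m and z of stick_b in the frame of bay between 0.033 and 0.037 m and angle between the y axis of stick_b and the y axis of bay, either way round below 0.04 rad and y of stick_b_red_end in the frame of bay above 0.05 m))) and linear speed of each of stick_a, stick_b, cover below 0.02 m/s); the robot touches nothing.
It fails at once if a battery stick is dropped (falls free by more than about 10 mm) ((linear speed of stick_a above 0.45 m/s and contact force between the fingers and stick_a below 0.05 N) or (linear speed of stick_b above 0.45 m/s and contact force between the fingers and stick_b below 0.05 N)).
It fails at once if the filter canister, pen cup or note pad is shifted more than 20 mm or tipped (distance of any of filter_can, pen_cup, note_pad from where it was at the start of the episode above 0.02 m or angle between any of filter_can, pen_cup, note_pad's own z axis and vertical above 0.3 rad).
It also fails if it takes over 72 s, if anything falls off the work surface, if the arm or the gripper's body presses on something with over 40 N, if the wrist force passes 120 N, or if a joint passes its speed limit or range.

## Working session

There is one attempt and no reset: what is moved stays moved. The work goes in short steps, Python scripts to look and compute and a tool call to move; the robot and the scene stay as the last step left them, time stands still between calls to the robot, and variables do not carry over. Pictures are saved under pics/ and viewed, at most 10 in all, crops included, and the job is handed in when it is done.

Besides the shell and the picture viewer there is one more tool, called after "Call:" as name(argument=value, ...), one argument or row to a line, values as JSON. move_arm: Moves the arm, as the interface text tells. Its arguments: {"type":"object","properties":{"deltas":{"type":"array","items":{"type":"number"}},"squeeze":{"type":"number"}},"required":["deltas"]}

```bash
mkdir -p pics; cat > h.py <<'E'
import numpy as np, cv2
from plant import robot
from scipy.spatial.transform import Rotation as Ro
def grab(n):
    s=robot.read_state(); p,d=robot.read_camera(n); m=robot.camera_model(n)
    K=np.array(m["K"])
    if n=="wrist":
        T=np.array(m["tool_from_camera"]); R0=Ro.from_rotvec(s["orientation"]).as_matrix()
        R=R0@T[:3,:3]; t=R0@T[:3,3]+np.array(s["tool_pos"])
    else:
        R=np.array(m["R"]).T; t=-R@np.array(m["t"])
    v,u=np.mgrid[:d.shape[0],:d.shape[1]]
    c=np.stack([(u-K[0,2])/K[0,0]*d,(v-K[1,2])/K[1,1]*d,d],-1)
    W=c@R.T+t; W[d==0]=np.nan
    return p,d,W
def save(n,p): cv2.imwrite("pics/"+n+".png",p[...,::-1])
E
python3 - <<'E'
from h import *
out=[]
for c in ("top","side"):
    p,d,W=grab(c); np.savez(c+".npz",p=p,W=W); out.append(p)
    for l in ("bay","stick_a","tray","cover","clip_red_front","filter_can","pen_cup","note_pad"):
        for r in robot.recognise(c,l)[:5]:
            u,v=np.round(r["uv"]).astype(int); print(c,l,(u,v),round(r["confidence"],2),np.round(W[min(v,383),min(u,511)],3))
    save(c,p)
print(robot.read_state())
E
```

```text
top stick_a (np.int64(186), np.int64(212)) 0.96 [0.503 0.274 0.038]
top stick_a (np.int64(193), np.int64(192)) 0.94 [0.57  0.25  0.043]
top stick_a (np.int64(168), np.int64(134)) 0.67 [0.775 0.338 0.031]
top tray (np.int64(194), np.int64(207)) 0.65 [0.523 0.252 0.007]
top cover (np.int64(264), np.int64(206)) 0.88 [0.519 0.012 0.035]
top filter_can (np.int64(225), np.int64(138)) 0.69 [0.724 0.133 0.152]
top pen_cup (np.int64(269), np.int64(139)) 0.7 [ 0.76  -0.013  0.003]
top note_pad (np.int64(311), np.int64(145)) 0.88 [ 0.731 -0.158  0.022]
side bay (np.int64(269), np.int64(157)) 0.78 [ 0.519 -0.279  0.005]
side stick_a (np.int64(338), np.int64(235)) 0.89 [0.32  0.213 0.024]
side stick_a (np.int64(242), np.int64(242)) 0.82 [0.562 0.275 0.04 ]
side stick_a (np.int64(270), np.int64(249)) 0.7 [0.492 0.294 0.037]
side stick_a (np.int64(151), np.int64(268)) 0.69 [0.766 0.361 0.023]
side stick_a (np.int64(236), np.int64(316)) 0.62 [0.551 0.49  0.029]
side tray (np.int64(256), np.int64(259)) 0.58 [0.526 0.297 0.006]
side cover (np.int64(263), np.int64(201)) 0.72 [0.523 0.047 0.015]
side cl
[... 354 characters left out ...]
 0.019]
{'t': 0.9, 'q': array([-1.39838934e+00,  1.30364342e-01,  1.48821077e+00,  4.55291303e-05,
        1.52298764e+00, -8.53971145e-02]), 'dq': array([4.62819209e-04, 3.86724464e-05, 1.58421739e-04, 4.19548250e-04,
       1.23155622e-04, 3.09226880e-04]), 'joint_torque': array([ 9.79740580e-04, -5.59747982e+01, -4.92056394e+01,  7.68776145e-02,
        2.24529725e-02, -4.80699768e-06]), 'tool_pos': array([ 0.15301731, -0.58017012,  0.19615061]), 'orientation': array([3.11550161e+00, 4.03830250e-01, 7.34098648e-05]), 'force': array([ 0.21642856, -0.47689295,  0.1275186 ]), 'wrist_torque': array([ 0.02764269, -0.03010249, -0.02004324]), 'gripper_force': 0.0, 'opening': 0.09287503184287951}
```

View pics/top.png

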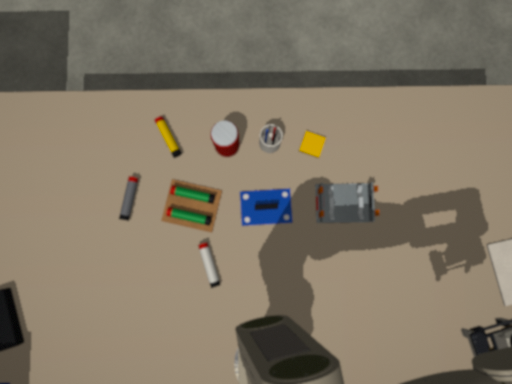

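View pics/side.png

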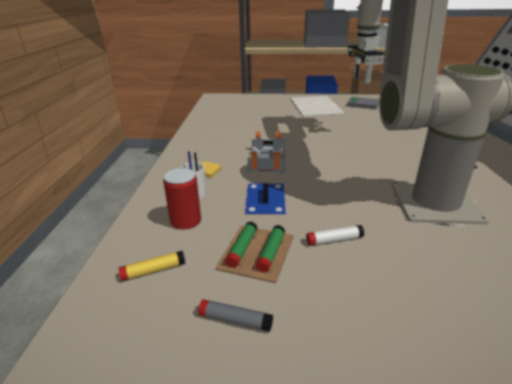

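The top view shows the tray at (192,205) with the red stick ends to the left (+y). The cover is at (266,207), and the bay is at (346,202) with its red wall on the left at column 320. I'll measure each of these from the depth clouds.

```bash
python3 - <<'E'
from h import *
from scipy import ndimage as nd
for c in ("top","side"):
    z=np.load(c+".npz"); p=z["p"].astype(int); W=z["W"]
    r,g,b=p[...,0],p[...,1],p[...,2]
    for nm,m in (("green",(g>1.5*r)&(g>1.5*b)&(g>50)),("blue",(b>1.6*r)&(b>1.3*g)&(b>60))):
        L,n=nd.label(m)
        for i in range(1,n+1):
            k=L==i
            if k.sum()<60: continue
            P=W[k]; P=P[np.isfinite(P[:,0])]
            if P[:,0].mean()>1 or P[:,2].mean()>.1: continue
            ctr,sz,an=cv2.minAreaRect(P[:,:2].astype(np.float32)*1000)
            print(c,nm,len(P),np.round(ctr),np.round(sz),round(an,1),"zmax",np.round(np.percentile(P[:,2],[50,98]),3))
    m=(W[...,0]>.4)&(W[...,0]<.65)&(W[...,1]<-.1)&(W[...,1]>-.42)
    for lo,hi in ((.043,.054),(.053,.062),(.064,.09),(.02,.09)):
        P=W[m&(W[...,2]>lo)&(W[...,2]<hi)]
        if len(P)>5:
            ctr,sz,an=cv2.minAreaRect(P[:,:2].astype(np.float32)*1000); print(c,lo,hi,len(P),np.round(ctr),np.round(sz),round(an,1))
E
```

```text
top green 296 [565. 252.] [117.  29.] 76.2 zmax [0.038 0.044]
top green 305 [491. 264.] [117.  30.] 75.8 zmax [0.038 0.044]
top blue 1467 [520.   4.] [118. 173.] 2.4 zmax [0.005 0.027]
top 0.043 0.054 159 [ 531. -265.] [183. 129.] 89.9
top 0.053 0.062 28 [ 527. -266.] [188.  91.] 88.9
top 0.064 0.09 87 [ 530. -267.] [189. 100.] 89.8
top 0.02 0.09 614 [ 530. -267.] [189. 129.] 89.4
side green 357 [561. 254.] [118.  29.] 76.1 zmax [0.037 0.041]
side green 372 [488. 266.] [121.  31.] 75.8 zmax [0.037 0.041]
side blue 489 [  203. -1732.] [297. 200.] 89.6 zmax [-0.075 -0.069]
side blue 932 [518.   4.] [118. 189.] 2.1 zmax [0.004 0.016]
side 0.043 0.054 141 [ 526. -264.] [127. 192.] 0.4
side 0.053 0.062 49 [ 527. -264.] [193.  94.] 89.9
side 0.064 0.09 71 [ 527. -264.] [195.  94.] 89.8
side 0.02 0.09 708 [ 526. -265.] [128. 195.] 0.3
```

Call:
move_arm(
  deltas=[0.442,-0.207,-0.08,0,0,-1.312,1,0.442,-0.207,-0.08,0,0,-1.312,1,0.442,-0.207,-0.08,0,0,-1.312,1,0.442,-0.207,-0.08,0,0,-1.312,1,0.442,-0.207,-0.08,0,0,-1.312,1,0.442,-0.207,-0.08,0,0,-1.312,1,0.442,-0.207,-0.08,0,0,-1.312,1,0.442,-0.207,-0.08,0,0,-1.312,1,0.442,-0.207,-0.08,0,0,-1.312,1,0.442,-0.207,-0.08,0,0,-1.312,1,0.442,-0.207,-0.08,0,0,-1.312,1,0.442,-0.207,-0.08,0,0,-1.312,1],
)

```text
t: 2.4
tool_pos: [0.5267, -0.2683, 0.276]
orientation: [-2.224, -2.218, 0.0]
force: [-0.9, -0.2, 0.2]
opening: 0.0931
gripper_force: 0.0
```

```bash
cat >> h.py <<'E'
def pose():
    s=robot.read_state(); R=Ro.from_rotvec(s["orientation"]).as_matrix()
    return np.array(s["tool_pos"]),np.degrees(np.arctan2(R[1,0],R[0,0])),R,s
def go(x,y,z,th):
    p,_,R,s=pose(); t=np.radians(th); c,k=np.cos(t),np.sin(t)
    Rt=np.array([[c,k,0],[k,-c,0],[0,0,-1.]])
    print("to",(x,y,z,th),"d",np.round(R.T@(np.array([x,y,z])-p),4),np.round(Ro.from_matrix(R.T@Rt).as_rotvec(),4))
def st():
    p,th,_,s=pose(); print("t",round(s["t"],2),np.round(p,4),round(th,2),"F",np.round(s["force"],1),"op",round(s["opening"],4),"gf",round(s["gripper_force"],1),"rv",np.round(s["orientation"],3))
E
python3 - <<'E'
from h import *
st(); p,d,W=grab("wrist"); np.savez("wb.npz",p=p,W=W); save("wbay",p)
print(np.round(robot.camera_model("wrist")["tool_from_camera"],3), robot.camera_model("wrist")["K"])
for lo,hi in ((.043,.052),(.053,.06),(.064,.09),(.02,.032),(.02,.09)):
    m=(W[...,2]>lo)&(W[...,2]<hi)&(abs(W[...,0]-.527)<.12)&(abs(W[...,1]+.266)<.15)
    P=W[m]
    if len(P)>5:
        ctr,sz,an=cv2.minAreaRect(P[:,:2].astype(np.float32)*1000); print(lo,hi,len(P),np.round(ctr,1),np.round(sz,1),round(an,2),np.round(np.median(P[:,2]),4))
E
```

```text
t 2.4 [ 0.5267 -0.2683  0.276 ] 89.83 F [-0.9 -0.2  0.2] op 0.0931 gf 0.0 rv [-2.224 -2.218  0.   ]
[[-0.    -0.961 -0.276  0.078]
 [ 1.    -0.     0.     0.001]
 [-0.001 -0.276  0.961 -0.188]
 [ 0.     0.     0.     1.   ]] [[283.29621603   0.         248.519577  ]
 [  0.         283.29621603 196.21906396]
 [  0.           0.           1.        ]]
0.043 0.052 744 [ 528.2 -267.9] [184.3 129.6] 89.95 0.0477
0.053 0.06 93 [ 528. -265.] [180.9  73.1] 89.29 0.0558
0.064 0.09 512 [ 528.2 -267.6] [188.8  99.9] 89.75 0.0738
0.02 0.032 1121 [ 528.8 -262.7] [174.9 128.5] 89.47 0.0276
0.02 0.09 2750 [ 528.  -267.6] [188.7 130. ] 89.82 0.0437
```

View pics/wbay.png

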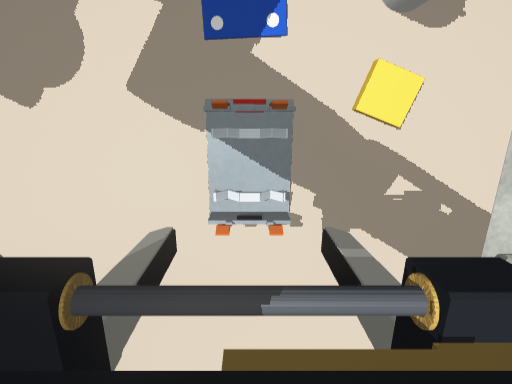

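The wrist view shows the bay at columns 205–295, rows 100–235. The red wall is at the top (row 103, world +y) and the black wall at row 217. The cover's near end is at rows 0–40. Next I'll refine the bay's y and yaw.

```bash
python3 - <<'E'
from h import *
W=np.load("wb.npz")["W"]; m=(abs(W[...,0]-.528)<.07)&(abs(W[...,1]+.266)<.11)
B=W[m]
for lo,hi in ((.043,.05),(.053,.059),(.066,.082)):
    for s in (1,-1):
        P=B[(B[:,2]>lo)&(B[:,2]<hi)&(s*(B[:,1]+.266)>.05)]
        print(lo,s,len(P),"y",np.round(np.percentile(P[:,1],[1,5,50,95,99]),4),"x",np.round(np.percentile(P[:,0],[1,50,99]),4),"slope dy/dx",np.round(np.polyfit(P[:,0],P[:,1],1)[0],4))
for yc in (-.316,-.216):
    P=B[(abs(B[:,1]-yc)<.012)&(B[:,2]>.012)&(B[:,2]<.034)]
    for s in (-1,1):
        Q=P[(abs(P[:,0]-.528-s*.035)<.022)]
        h=np.histogram(Q[:,0],bins=np.arange(-.024,.0241,.004)+.528+s*.035,weights=Q[:,2]);n=np.histogram(Q[:,0],bins=h[1])[0]
        print(yc,s,len(Q),np.round(h[0]/np.maximum(n,1)*1000,1),"y",np.round(np.percentile(Q[:,1],[1,99]),4))
go(.518,.004,.28,92.3); go(.528,.258,.28,76)
E
```

```text
0.043 1 329 y [-0.1855 -0.1855 -0.1827 -0.1799 -0.1798] x [0.4641 0.5325 0.5929] slope dy/dx -0.012
0.043 -1 405 y [-0.3563 -0.3558 -0.3518 -0.3486 -0.348 ] x [0.4637 0.5278 0.5919] slope dy/dx -0.0049
0.053 1 48 y [-0.1843 -0.1843 -0.1827 -0.178  -0.1756] x [0.4925 0.5559 0.5655] slope dy/dx 0.0097
0.053 -1 45 y [-0.3557 -0.3545 -0.3511 -0.3493 -0.349 ] x [0.4908 0.5001 0.5634] slope dy/dx -0.0118
0.066 1 231 y [-0.1819 -0.1816 -0.1771 -0.1732 -0.1732] x [0.4789 0.5586 0.5778] slope dy/dx -0.0046
0.066 -1 242 y [-0.3619 -0.3617 -0.3565 -0.3529 -0.3522] x [0.4785 0.5277 0.5772] slope dy/dx -0.0055
-0.316 -1 234 [25.7 27.3 24.3 21.2 16.8 13.5 13.9 17.3 20.5 24.7 28.1 28.7] y [-0.3241 -0.3099]
-0.316 1 238 [28.4 28.7 24.5 20.4 17.  13.6 13.3 17.  21.2 24.4 27.3 26.1] y [-0.3242 -0.3102]
-0.216 -1 259 [27.5 27.5 25.7 21.8 17.7 14.2 13.1 16.6 20.8 24.6 28.5 28.6] y [-0.2241 -0.2108]
-0.216 1 257 [28.4 28.4 25.6 21.6 17.4 14.2 13.8 16.1 20.2 24.6 28.4 27.5] y [-0.2243 -0.211 ]
to (0.518, 0.004, 0.28, 92.3) d [ 0.2722 -0.0096 -0.0039] [-0.0002  0.     -0.0429]
to (0.528, 0.258, 0.28, 76) d [ 5.262e-01 -3.000e-04 -4.000e-03] [-2.000e-04  0.000e+00  2.416e-01]
```

Call:
move_arm(
  deltas=[0.205,-0.01,-0.004,0,0,-0.04,1,0.205,-0.01,-0.004,0,0,-0.04,1,0.205,-0.01,-0.004,0,0,-0.04,1,0.205,-0.01,-0.004,0,0,-0.04,1,0.205,-0.01,-0.004,0,0,-0.04,1,0.205,-0.01,-0.004,0,0,-0.04,1],
)

```text
t: 3.2
tool_pos: [0.5179, -0.0639, 0.28]
orientation: [2.179, 2.263, -0.001]
force: [-0.7, -0.5, 0.0]
opening: 0.0931
gripper_force: 0.0
```

```bash
python3 - <<'E'
from h import *
st(); p,d,W=grab("wrist"); np.savez("wc.npz",p=p,W=W); save("wcov",p)
p=p.astype(int); r,g,b=p[...,0],p[...,1],p[...,2]
near=(abs(W[...,0]-.519)<.1)&(abs(W[...,1]-.004)<.13)
m=(b>1.6*r)&(b>1.3*g)&(b>60)&near&(W[...,2]<.012)
rib=near&(W[...,2]>.03)&(W[...,2]<.04)
for k in (m,rib):
    P=W[k]; ctr,sz,an=cv2.minAreaRect(P[:,:2].astype(np.float32)*1000); print(len(P),np.round(ctr,1),np.round(sz,1),round(an,2),np.round(np.median(P[:,2]),4),np.round(P.mean(0),4))
go(.528,.215,.28,76)
E
```

```text
t 3.2 [ 0.5179 -0.0639  0.28  ] 92.16 F [-0.7 -0.5  0. ] op 0.0931 gf 0.0 rv [ 2.179e+00  2.263e+00 -1.000e-03]
7607 [519.2   6.9] [120.1 176.6] 2.29 0.005 [0.5192 0.0112 0.0049]
667 [518.8   6.1] [16.7 78.9] 2.31 0.0348 [0.5189 0.0068 0.0348]
to (0.528, 0.215, 0.28, 76) d [ 2.784e-01  2.050e-02 -2.000e-04] [-0.0003  0.0005  0.2814]
```

Call:
move_arm(
  deltas=[0.24,0.02,0,0,0,0.28,0.55,0.24,0.02,0,0,0,0.28,0.55,0.24,0.02,0,0,0,0.28,0.55,0.24,0.02,0,0,0,0.28,0.55,0.24,0.02,0,0,0,0.28,0.55,0.24,0.02,0,0,0,0.28,0.55],
)

```text
t: 4.0
tool_pos: [0.5289, 0.177, 0.2797]
orientation: [2.473, 1.937, -0.002]
force: [0.0, -0.1, 0.7]
opening: 0.051
gripper_force: 0.0
```

```bash
python3 - <<'E'
from h import *
st(); p,d,W=grab("wrist"); save("wtray",p)
p=p.astype(int); r,g,b=p[...,0],p[...,1],p[...,2]
near=(abs(W[...,0]-.528)<.12)&(abs(W[...,1]-.258)<.14)
T=W[near&(W[...,2]>.004)&(W[...,2]<.05)]; ctr,sz,an=cv2.minAreaRect(T[:,:2].astype(np.float32)*1000); print("tray",np.round(ctr,1),np.round(sz,1),round(an,2))
for s in (-1,1):
    side=s*((W[...,0]-.528)*.97-(W[...,1]-.258)*.24)>0
    P=W[near&side&(W[...,2]>.022)&(W[...,2]<.05)]
    ctr,sz,an=cv2.minAreaRect(P[:,:2].astype(np.float32)*1000); print(len(P),np.round(ctr,1),np.round(sz,1),round(an,2),"top",np.round(np.percentile(P[:,2],[50,95]),4))
    R=W[near&side&(r>1.8*g)&(r>1.8*b)&(r>70)&(W[...,2]>.022)]; print(" red",len(R),np.round(np.mean(R,0),3))
E
```

```text
t 4.0 [0.5289 0.177  0.2797] 76.14 F [ 0.  -0.1  0.7] op 0.051 gf 0.0 rv [ 2.473e+00  1.937e+00 -2.000e-03]
tray [528.3 262.6] [179.9 150.4] 76.04
2404 [491.5 268.9] [149.8  33.7] 76.12 top [0.0375 0.0404]
 red 296 [0.509 0.333 0.036]
2388 [566.1 256.9] [150.   33.6] 75.46 top [0.0376 0.0405]
 red 293 [0.581 0.322 0.036]
```

View pics/wtray.png

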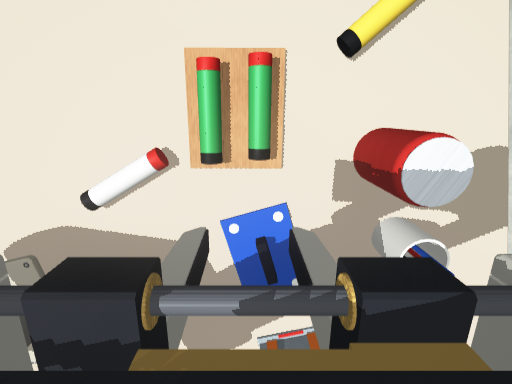

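The tray view shows both sticks, at (209,110) and (260,106), with their red ends up (+y). The measured sizes are 150×34 mm and the tops are at 40 mm, which match the given values. I'll grasp the back stick first.

Call:
move_arm(
  deltas=[0.0865,0.017,0.06,0,0,0.002,0.55,0.0865,0.017,0.12,0,0,0.002,0.55,0.0865,0.017,0.18,0,0,0.002,0.55,0.0865,0.017,0.215,0,0,0.002,0.55,0.0865,0.017,0.24,0,0,0.002,0.55,0.0865,0.017,0.26,0,0,0.002,0.55,0.0865,0.017,0.26,0,0,0.002,0.55,0.0865,0.017,0.26,0,0,0.002,0.2,0.0865,0.017,0.26,0,0,0.002,0.2,0.0865,0.017,0.26,0,0,0.002,0.2,0.0865,0.017,0.26,0,0,0.002,0.2],
  squeeze=20,
)

```text
t: 5.42
tool_pos: [0.5658, 0.2584, 0.0207]
orientation: [2.474, 1.936, 0.001]
force: [-0.2, 0.4, 0.1]
opening: 0.0197
gripper_force: 0.0
```

```bash
python3 - <<'E'
from h import *
st()
E
```

```text
t 5.42 [0.5658 0.2584 0.0207] 76.09 F [-0.2  0.4  0.1] op 0.0197 gf 0.0 rv [2.474e+00 1.936e+00 1.000e-03]
```

```bash
python3 - <<'E'
from h import *
p,d,W=grab("wrist"); save("w2",p); p2,d,W=grab("side"); 
save("w2s",np.hstack([p[:, :],cv2.resize(p2[200:320,180:320],(448,384))])[:, :800] if 0 else np.vstack([cv2.resize(p,(384,288)),cv2.resize(p2[190:300,180:327],(384,288))]))
T=W[(abs(W[...,0]-.528)<.12)&(abs(W[...,1]-.258)<.14)]; print(len(T))
E
```

```text
19358
```

View pics/w2s.png

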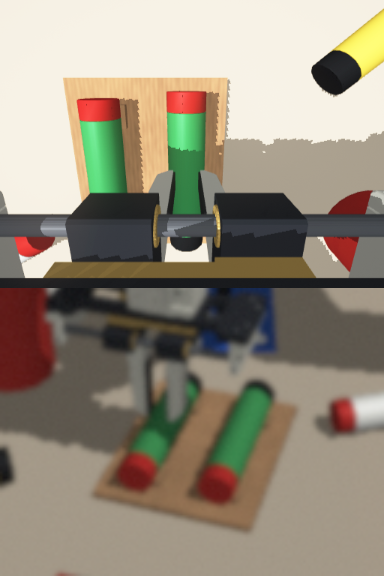

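Call:
move_arm(
  deltas=[0,0,0,0,0,0,0.1,0,0,0,0,0,0,0.1],
  squeeze=20,
)

```text
t: 5.78
tool_pos: [0.5655, 0.2582, 0.02]
orientation: [-2.474, -1.936, 0.0]
force: [0.1, 0.4, 0.3]
opening: 0.0098
gripper_force: 0.0
```

```bash
python3 - <<'E'
from h import *
st()
p,d,W=grab("side")
m=(abs(W[...,0]-.566)<.09)&(abs(W[...,1]-.257)<.1)
r,g,b=[p[...,i].astype(int) for i in range(3)]
G=W[m&(g>1.5*r)&(g>1.5*b)&(g>50)]; print("green",len(G),np.round(np.percentile(G,[2,50,98],axis=0),3))
F=W[m&(abs(r-g)<15)&(abs(g-b)<15)&(W[...,2]>.02)&(W[...,2]<.07)]; print(len(F))
for z in np.arange(.02,.07,.005):
    Q=F[(F[:,2]>=z)&(F[:,2]<z+.005)]
    if len(Q): 
        e=np.array([.971,-.24]); s=(Q[:,:2]-[.5658,.2584])@e; print(round(z,3),len(Q),np.round(np.sort(s)[::max(1,len(s)//10)]*1000,0))
E
```

```text
t 5.78 [0.5655 0.2582 0.02  ] 76.08 F [0.1 0.4 0.3] op 0.0098 gf 0.0 rv [-2.474 -1.936  0.   ]
green 520 [[0.477 0.209 0.028]
 [0.502 0.283 0.037]
 [0.582 0.321 0.041]]
139
0.02 1 [-18.]
0.025 3 [-18. -17. -17.]
0.03 8 [-64. -16. -15. -15. -15. -14. -13.  12.]
0.035 22 [-72. -69. -67. -12. -10.  -8.  -7.  -4.  -2.  -0.   4.]
0.04 3 [ 0.  5. 10.]
0.045 9 [-14. -11.  -9.   3.   5.   6.   7.  10.  12.]
0.05 23 [-18. -15. -12. -10.  -9.   3.   4.   5.   7.  10.  12.  17.]
0.055 26 [-22. -20. -20. -17. -14. -12. -10.   3.   4.   6.  12.  14.  17.]
0.06 18 [-21. -21. -19. -19. -18. -15.  -9.  -6.   3.   4.   6.   9.   9.  11.
  12.  13.  16.  17.]
0.065 26 [-22. -22. -20. -17. -15. -12. -10.  -7.   4.   6.   9.  14.  15.]
```

```bash
python3 - <<'E'
from h import *
print(robot.tips_ahead, [a for a in dir(robot) if a[0]!='_'])
st()
p,d,W=grab("wrist"); T=np.array(robot.camera_model("wrist")["tool_from_camera"])
pos,th,R,s=pose()
L=(W-pos)@R   # tool coords
m=(abs(L[...,0])<.012)&(abs(L[...,1])<.06)
for z in np.arange(-.08,.02,.008):
    Q=L[m&(L[...,2]>=z)&(L[...,2]<z+.008)]
    if len(Q): print(round(z,3),len(Q),"x",np.round(np.percentile(Q[:,0],[2,98]),3),"y",np.round(np.sort(Q[:,1])[::max(1,len(Q)//8)],3))
v,u=np.where(m&(L[...,2]>-.03)); print(u.min(),u.max(),v.min(),v.max())
E
```

```text
0.011 ['IKError', 'camera_model', 'close_job', 'read_camera', 'read_state', 'recognise', 'tips_ahead']
t 5.83 [0.5655 0.2582 0.0201] 76.08 F [-0.3  0.3 -0.1] op 0.0094 gf 0.0 rv [-2.474 -1.936  0.   ]
-0.08 186 x [0.004 0.011] y [-0.009 -0.007 -0.006 -0.005  0.005  0.006  0.007  0.008  0.009]
-0.072 189 x [-0.003  0.011] y [-0.009 -0.008 -0.007 -0.006 -0.004  0.006  0.007  0.008  0.01 ]
-0.064 408 x [-0.     0.011] y [-0.02  -0.015 -0.01  -0.006  0.005  0.007  0.01   0.015]
-0.056 403 x [0.008 0.011] y [-0.02  -0.016 -0.012 -0.008 -0.004  0.009  0.012  0.016  0.02 ]
-0.048 379 x [-0.003  0.011] y [-0.019 -0.015 -0.011 -0.006  0.005  0.007  0.011  0.015  0.02 ]
-0.04 284 x [0.008 0.011] y [-0.019 -0.015 -0.011 -0.008  0.005  0.008  0.012  0.015  0.019]
-0.032 203 x [-0.005  0.011] y [-0.018 -0.012 -0.009 -0.006 -0.004  0.007  0.009  0.013  0.017]
-0.024 633 x [-0.011  0.012] y [-0.011 -0.004 -0.003 -0.001 -0.     0.002  0.003  0.005  0.012]
-0.016 252 x [-0.01   0.012] y [-0.06  -0.06  -0.059 -0.059 -0.015 -0.013  0.011  0.014  0.016]
-0.008 151 x [-0.012  0.011] y [-0.06  -0.059 -0.058 -0.058 -0.058 -0.058 -0.058 -0.058 -0.016]
-0.0 8 x [-0.011  0.008] y [-0.058 -0.058 -0.058 -0.058 -0.058 -0.058 -0.058 -0.058]
0.008 2284 x [-0.011  0.011] y [-0.06  -0.053 -0.045 -0.038 -0.03  -0.023  0.023  0.03   0.038]
0.016 780 x [-0.012  0.012] y [-0.056  0.041  0.044  0.047  0.049  0.052  0.055  0.057  0.06 ]
158 326 203 257
```

```bash
python3 - <<'E'
from h import *
W=np.load("wb.npz")["W"]; pos=np.array([.5267,-.2683,.276]); t=np.radians(89.83);c,k=np.cos(t),np.sin(t)
R=np.array([[c,k,0],[k,-c,0],[0,0,-1.]]); L=(W-pos)@R
m=(abs(L[...,1])<.09)&(abs(L[...,0])<.03)&(L[...,2]>-.07)&(L[...,2]<.04)
for z in np.arange(-.06,.03,.006):
    Q=L[m&(L[...,2]>=z)&(L[...,2]<z+.006)]
    if len(Q): print(round(z,3),len(Q),"x",np.round(np.percentile(Q[:,0],[2,98]),3),"y",np.round(np.sort(Q[:,1])[::max(1,len(Q)//8)],3))
E
```

```text
-0.06 564 x [-0.006  0.01 ] y [-0.061 -0.054 -0.048 -0.046 -0.046  0.047  0.049  0.055  0.062]
-0.054 483 x [-0.006  0.011] y [-0.061 -0.054 -0.048 -0.046 -0.046  0.047  0.049  0.055  0.062]
-0.048 430 x [-0.006  0.01 ] y [-0.061 -0.054 -0.048 -0.046 -0.046  0.047  0.049  0.054  0.061]
-0.042 392 x [-0.006  0.01 ] y [-0.06  -0.054 -0.047 -0.046 -0.045  0.047  0.048  0.055]
-0.036 328 x [-0.006  0.01 ] y [-0.06  -0.053 -0.048 -0.046  0.047  0.047  0.049  0.055]
-0.03 261 x [-0.006  0.01 ] y [-0.057 -0.051 -0.046 -0.046 -0.046  0.047  0.047  0.051  0.057]
-0.024 61 x [-0.006  0.01 ] y [-0.051 -0.048 -0.046 -0.046 -0.046  0.047  0.047  0.049  0.051]
```

The wrist depth shows the real fingertips about 20 mm behind the reported TCP, where the text puts them 11 mm ahead. That means the fingers closed above the stick without touching it. I'll open and go about 29 mm lower, watching the force.

Call:
move_arm(
  deltas=[0,0,0,0,0,0,0.55,0,0,0,0,0,0,0.55,0,0,0,0,0,0,0.55,0,0,0,0,0,0,0.55,0,0,0.01,0,0,0,0.55,0,0,0.018,0,0,0,0.55,0,0,0.024,0,0,0,0.55,0,0,0.028,0,0,0,0.55,0,0,0.028,0,0,0,0.55],
)

```text
t: 7.0
tool_pos: [0.5652, 0.2581, -0.0084]
orientation: [-2.474, -1.936, 0.001]
force: [0.1, -0.2, -0.2]
opening: 0.051
gripper_force: 0.0
```

Call:
move_arm(
  deltas=[0,0,0,0,0,0,0.3,0,0,0,0,0,0,0.3,0,0,0,0,0,0,0.3],
  squeeze=20,
)

```text
t: 7.38
tool_pos: [0.5658, 0.2583, -0.0075]
orientation: [2.474, 1.936, 0.001]
force: [-0.2, 0.1, 1.7]
opening: 0.0332
gripper_force: 20.0
```

Call:
move_arm(
  deltas=[0,0,-0.03,0,0,0,0.3,0,0,-0.09,0,0,0,0.3,-0.025,0.006,-0.14,0,0,-0.012,0.3,-0.077,0.019,-0.14,0,0,-0.036,0.3,-0.138,0.033,-0.14,0,0,-0.064,0.3,-0.199,0.048,-0.14,0,0,-0.093,0.3,-0.26,0.063,-0.14,0,0,-0.121,0.3,-0.321,0.078,-0.14,0,0,-0.149,0.3,-0.382,0.093,-0.14,0,0,-0.178,0.3,-0.443,0.107,-0.14,0,0,-0.206,0.3,-0.489,0.118,-0.14,0,0,-0.228,0.3,-0.5096,0.1234,-0.14,0,0,-0.237,0.3],
  squeeze=30,
)

```text
t: 8.88
tool_pos: [0.5617, -0.269, 0.1315]
orientation: [-2.23, -2.212, 0.001]
force: [-0.8, 1.3, -3.2]
opening: 0.0331
gripper_force: 30.0
```

Call:
move_arm(
  deltas=[0,0,0,0,0,0,0.3,0,0,0,0,0,0,0.3],
)

```text
t: 9.12
tool_pos: [0.5625, -0.2652, 0.1316]
orientation: [-2.227, -2.214, -0.0]
force: [-0.5, 0.7, -2.9]
opening: 0.0334
gripper_force: 30.0
```

```bash
python3 - <<'E'
from h import *
p,d,W=grab("wrist"); save("w3",p); st(); go(.5631,-.266,.0045,89.7)
E
```

```text
t 9.18 [ 0.5627 -0.2649  0.1318] 89.7 F [-0.2  0.4 -2.3] op 0.0335 gf 30.0 rv [-2.227 -2.215 -0.   ]
to (0.5631, -0.266, 0.0045, 89.7) d [-0.0012  0.0005  0.1273] [-0.0006 -0.0007 -0.    ]
```

View pics/w3.png

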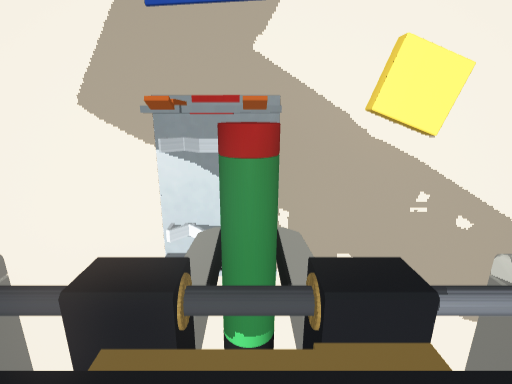

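The stick is firmly held along the bay's y axis, with its red end (249,137) towards the red wall (215,100). I'll lower it partway and check its position against the wall.

Call:
move_arm(
  deltas=[-0.001,0.0005,0.03,0,0,0,0.3,-0.001,0.0005,0.065,0,0,0,0.3,-0.001,0.0005,0.085,0,0,0,0.3,-0.001,0.0005,0.09,0,0,0,0.3],
)

```text
t: 9.68
tool_pos: [0.5624, -0.2657, 0.0406]
orientation: [-2.225, -2.214, 0.001]
force: [-0.1, 0.1, -2.1]
opening: 0.0336
gripper_force: 30.0
```

```bash
python3 - <<'E'
from h import *
p,d,W=grab("wrist"); st(); go(.5631,-.266,.0045,89.7)
r,g,b=[p[...,i].astype(int) for i in range(3)]
n=(abs(W[...,0]-.563)<.03)&(W[...,1]<-.19+.03)&(W[...,1]>-.26)&(W[...,2]>.05)
R=W[n&(r>1.8*g)&(r>1.8*b)&(r>70)]; print("red",len(R),np.round(np.percentile(R,[1,50,99],axis=0),4))
G=W[n&(g>1.5*r)&(g>1.5*b)]; print("grn",len(G),np.round(np.percentile(G,[1,50,99],axis=0),4))
T=G[G[:,2]>G[:,2].max()-.012]; print(np.polyfit(T[:,1],T[:,0],1))
E
```

```text
t 9.72 [ 0.5629 -0.2662  0.0412] 89.7 F [-1.   0.5 -3.6] op 0.0335 gf 30.0 rv [-2.226e+00 -2.214e+00  1.000e-03]
to (0.5631, -0.266, 0.0045, 89.7) d [0.0002 0.0003 0.0367] [-0.0014 -0.0009 -0.0001]
red 2925 [[ 0.5474 -0.2084  0.06  ]
 [ 0.5651 -0.1967  0.0838]
 [ 0.5792 -0.1728  0.0886]]
grn 5208 [[ 0.5474 -0.2594  0.0761]
 [ 0.5631 -0.2327  0.086 ]
 [ 0.579  -0.2094  0.0888]]
[0.00603717 0.56452058]
```

Call:
move_arm(
  deltas=[0,0,0.015,0,0,0,0.3,0,0,0.026,0,0,0,0.3,0,0,0.032,0,0,0,0.3,0,0,0.035,0,0,0,0.3,0,0,0.0365,0,0,0,0.3,0,0,0.0365,0,0,0,0.3],
)

```text
t: 10.48
tool_pos: [0.5634, -0.2672, 0.0058]
orientation: [2.228, 2.215, 0.0]
force: [0.1, -0.2, -2.4]
opening: 0.0336
gripper_force: 30.0
```

Call:
move_arm(
  deltas=[0,0,0.0005,0,0,0,0.3,0,0,0.001,0,0,0,0.3,0,0,0.0015,0,0,0,0.3,0,0,0.0015,0,0,0,0.3],
)

```text
t: 10.98
tool_pos: [0.5636, -0.2673, 0.0054]
orientation: [2.227, 2.214, 0.0]
force: [-4.5, 1.5, 7.2]
opening: 0.0332
gripper_force: 30.0
```

Call:
move_arm(
  deltas=[0,0,0,0,0,0,0.48,0,0,0,0,0,0,0.48,0,0,0,0,0,0,0.48,0,0,-0.01,0,0,0,0.48,0,0,-0.05,0,0,0,0.48,0,0,-0.11,0,0,0,0.48],
  squeeze=20,
)

```text
t: 11.72
tool_pos: [0.5617, -0.2662, 0.1135]
orientation: [-2.225, -2.212, 0.002]
force: [0.5, 0.1, -0.9]
opening: 0.0446
gripper_force: 0.0
```

Call:
move_arm(
  deltas=[0,0,0,0,0,0,0.48,0,0,0,0,0,0,0.48],
)

```text
t: 11.98
tool_pos: [0.5636, -0.2673, 0.115]
orientation: [2.227, 2.214, 0.001]
force: [0.5, -0.7, -0.9]
opening: 0.0446
gripper_force: 0.0
```

```bash
python3 - <<'E'
from h import *
st(); p,d,W=grab("wrist"); save("w4",p)
r,g,b=[p[...,i].astype(int) for i in range(3)]
n=(abs(W[...,0]-.563)<.03)&(abs(W[...,1]+.267)<.08)&(W[...,2]>.035)&(W[...,2]<.06)
G=W[n&(g>1.5*r)&(g>1.5*b)]; print("grn",len(G),np.round(np.percentile(G,[1,50,99],axis=0),4))
T=G[G[:,2]>.045]; print(np.polyfit(T[:,1],T[:,0],1),np.median(T[:,0]))
go(.4915,.269,.1,76.1)
E
```

```text
t 11.97 [ 0.5636 -0.2673  0.115 ] 89.66 F [ 0.5 -0.7 -0.9] op 0.0446 gf 0.0 rv [2.227e+00 2.214e+00 1.000e-03]
grn 3936 [[ 0.5473 -0.325   0.0399]
 [ 0.5632 -0.2633  0.0498]
 [ 0.579  -0.2116  0.0528]]
[0.00267317 0.56383562] 0.5631333447324656
to (0.4915, 0.269, 0.1, 76.1) d [ 0.5354 -0.0745  0.0139] [-0.0009 -0.0004  0.2366]
```

The first stick is cradled: its top is at 52 mm and its x is right. Now the second one.

Call:
move_arm(
  deltas=[0.05,-0.007,0,0,0,0.02,0.55,0.112,-0.016,0,0,0,0.05,0.55,0.174,-0.024,0,0,0,0.08,0.55,0.236,-0.033,0,0,0,0.1,0.55,0.298,-0.041,0,0,0,0.13,0.55,0.36,-0.05,0,0,0,0.16,0.55,0.422,-0.059,0,0,0,0.19,0.55,0.484,-0.067,0.01,0,0,0.21,0.55,0.52,-0.073,0.03,0,0,0.23,0.55,0.535,-0.0745,0.07,0,0,0.2365,0.55,0.535,-0.0745,0.095,0,0,0.2365,0.55,0.535,-0.0745,0.095,0,0,0.2365,0.55],
)

```text
t: 13.52
tool_pos: [0.4882, 0.2671, 0.015]
orientation: [-2.472, -1.936, 0.012]
force: [0.3, -0.8, -0.8]
opening: 0.0514
gripper_force: 0.0
```

```bash
python3 - <<'E'
from h import *
st(); go(.4915,.2695,-.0078,76.1)
E
```

```text
t 13.53 [0.4882 0.2671 0.015 ] 76.15 F [ 0.3 -0.8 -0.8] op 0.0514 gf 0.0 rv [-2.472 -1.936  0.012]
to (0.4915, 0.2695, -0.0078, 76.1) d [0.0033 0.0027 0.0227] [-0.0065  0.005   0.0008]
```

Call:
move_arm(
  deltas=[0,0,0,0,0,0,0.55,0,0,0,0,0,0,0.55],
)

```text
t: 13.78
tool_pos: [0.4931, 0.2685, 0.0206]
orientation: [2.474, 1.935, 0.003]
force: [-0.2, 0.9, 0.1]
opening: 0.0511
gripper_force: 0.0
```

```bash
python3 - <<'E'
from h import *
st(); go(.4915,.2695,-.0078,76.1)
E
```

```text
t 13.78 [0.4931 0.2685 0.0206] 76.07 F [-0.2  0.9  0.1] op 0.0511 gf 0.0 rv [2.474 1.935 0.003]
to (0.4915, 0.2695, -0.0078, 76.1) d [ 0.0006 -0.0019  0.0284] [ 0.0018 -0.0014 -0.0005]
```

Call:
move_arm(
  deltas=[0,-0.001,0.01,0,0,0,0.55,0,-0.001,0.02,0,0,0,0.55,0,-0.001,0.028,0,0,0,0.55,0,-0.001,0.028,0,0,0,0.55,0,-0.001,0.028,0,0,0,0.3,0,-0.001,0.028,0,0,0,0.3,0,-0.001,0.028,0,0,0,0.3,0,-0.001,0.028,0,0,0,0.3],
  squeeze=30,
)

```text
t: 14.78
tool_pos: [0.4913, 0.2688, -0.0085]
orientation: [2.474, 1.936, 0.001]
force: [-0.4, 0.9, 1.7]
opening: 0.0333
gripper_force: 30.0
```

```bash
python3 - <<'E'
from h import *
st(); go(.4931,-.2665,.1325,89.7)
E
```

```text
t 14.78 [ 0.4913  0.2688 -0.0085] 76.11 F [-0.4  0.9  1.7] op 0.0333 gf 30.0 rv [2.474e+00 1.936e+00 1.000e-03]
to (0.4931, -0.2665, 0.1325, 89.7) d [-0.5191  0.1304 -0.1412] [ 0.0005 -0.0004 -0.2373]
```

Call:
move_arm(
  deltas=[0,0,-0.03,0,0,0,0.3,0,0,-0.09,0,0,0,0.3,-0.025,0.006,-0.141,0,0,-0.012,0.3,-0.077,0.019,-0.141,0,0,-0.036,0.3,-0.137,0.034,-0.141,0,0,-0.064,0.3,-0.198,0.05,-0.141,0,0,-0.093,0.3,-0.259,0.065,-0.141,0,0,-0.121,0.3,-0.32,0.08,-0.141,0,0,-0.149,0.3,-0.381,0.096,-0.141,0,0,-0.178,0.3,-0.442,0.111,-0.141,0,0,-0.493,0.3,-0.495,0.124,-0.141,0,0,-0.228,0.3,-0.519,0.1304,-0.141,0,0,-0.2373,0.3],
)

```text
t: 16.27
tool_pos: [0.4918, -0.2698, 0.1315]
orientation: [-2.232, -2.21, 0.001]
force: [-0.7, -0.2, -3.7]
opening: 0.0334
gripper_force: 30.0
```

Call:
move_arm(
  deltas=[0,0,0,0,0,0,0.3,0,0,0,0,0,0,0.3,0,0,0,0,0,0,0.3],
)

```text
t: 16.65
tool_pos: [0.493, -0.2653, 0.1319]
orientation: [-2.225, -2.217, -0.0]
force: [-0.1, 0.3, -3.6]
opening: 0.0336
gripper_force: 30.0
```

```bash
python3 - <<'E'
from h import *
st(); go(.4931,-.2665,.0415,89.7)
E
```

```text
t 16.65 [ 0.493  -0.2653  0.1319] 89.78 F [-0.1  0.3 -3.6] op 0.0336 gf 30.0 rv [-2.225 -2.217 -0.   ]
to (0.4931, -0.2665, 0.0415, 89.7) d [-0.0013  0.0001  0.0904] [-0.0003 -0.0005  0.0014]
```

Call:
move_arm(
  deltas=[-0.001,0,0.03,0,0,0,0.3,-0.001,0,0.065,0,0,0,0.3,-0.001,0,0.085,0,0,0,0.3,-0.001,0,0.09,0,0,0,0.3,-0.001,0,0.09,0,0,0,0.3],
)

```text
t: 17.27
tool_pos: [0.4934, -0.2675, 0.0428]
orientation: [2.226, 2.216, 0.0]
force: [0.3, 0.3, -3.3]
opening: 0.0335
gripper_force: 30.0
```

```bash
python3 - <<'E'
from h import *
p,d,W=grab("wrist"); st(); go(.4931,-.2665,.0045,89.7)
r,g,b=[p[...,i].astype(int) for i in range(3)]
n=(abs(W[...,0]-.493)<.03)&(W[...,1]<-.16)&(W[...,1]>-.26)&(W[...,2]>.05)
G=W[n&(g>1.5*r)&(g>1.5*b)]; print("grn",len(G),np.round(np.percentile(G,[1,50,99],axis=0),4))
T=G[G[:,2]>G[:,2].max()-.012]; print(np.polyfit(T[:,1],T[:,0],1))
E
```

```text
t 17.32 [ 0.4938 -0.2679  0.0434] 89.72 F [-0.5 -0.3 -3. ] op 0.0332 gf 30.0 rv [2.226e+00 2.215e+00 1.000e-03]
to (0.4931, -0.2665, 0.0045, 89.7) d [ 0.0015 -0.0008  0.0389] [0.0015 0.001  0.0003]
grn 5293 [[ 0.4784 -0.2593  0.0795]
 [ 0.494  -0.2327  0.0892]
 [ 0.5099 -0.2095  0.092 ]]
[0.00838    0.49606044]
```

Call:
move_arm(
  deltas=[0,-0.0005,0.015,0,0,0,0.3,0,-0.0005,0.027,0,0,0,0.3,0,-0.0005,0.034,0,0,0,0.3,0,-0.0005,0.037,0,0,0,0.3,0,-0.0005,0.038,0,0,0,0.3,0,-0.0005,0.0385,0,0,0,0.3],
)

```text
t: 18.08
tool_pos: [0.4927, -0.2677, 0.0039]
orientation: [2.227, 2.215, 0.0]
force: [0.5, -0.5, -3.0]
opening: 0.0338
gripper_force: 30.0
```

Call:
move_arm(
  deltas=[0,0,0.0005,0,0,0,0.3,0,0,0.001,0,0,0,0.3,0,0,0.001,0,0,0,0.3],
)

```text
t: 18.45
tool_pos: [0.4927, -0.2678, 0.0036]
orientation: [2.227, 2.215, 0.0]
force: [-4.5, 1.9, 5.1]
opening: 0.0331
gripper_force: 30.0
```

Contact. I'll release, lift, and check both sticks.

Call:
move_arm(
  deltas=[0,0,0,0,0,0,0.48,0,0,0,0,0,0,0.48,0,0,0,0,0,0,0.48,0,0,-0.01,0,0,0,0.48,0,0,-0.05,0,0,0,0.48,0,0,-0.11,0,0,0,0.48,0,0.015,-0.15,0,0,0,0.48,0,0.034,-0.17,0,0,0,0.48,0,0.034,-0.17,0,0,0,0.48,0,0.034,-0.17,0,0,0,0.48],
)

```text
t: 19.7
tool_pos: [0.5254, -0.2673, 0.1714]
orientation: [-2.226, -2.214, 0.001]
force: [-0.6, 0.3, -0.9]
opening: 0.0446
gripper_force: 0.0
```

```bash
python3 - <<'E'
from h import *
p,d,W=grab("wrist"); st(); save("w5",p)
r,g,b=[p[...,i].astype(int) for i in range(3)]
for x in (.493,.563):
    n=(abs(W[...,0]-x)<.03)&(abs(W[...,1]+.267)<.08)&(W[...,2]>.03)&(W[...,2]<.06)
    G=W[n&(g>1.5*r)&(g>1.5*b)]; T=G[G[:,2]>.045]; print("grn",len(G),np.round(np.percentile(G,[1,50,99],axis=0),4),np.polyfit(T[:,1],T[:,0],1),np.median(T[:,0]),np.polyfit(T[:,1],T[:,2],1))
go(.519,.0065,.1,92.3)
E
```

```text
t 19.75 [ 0.5251 -0.2672  0.1709] 89.7 F [-0.5 -0.7 -0.4] op 0.0445 gf 0.0 rv [-2.225e+00 -2.214e+00  1.000e-03]
grn 2768 [[ 0.478  -0.3236  0.0386]
 [ 0.4949 -0.2625  0.0498]
 [ 0.5096 -0.2105  0.0528]] [3.96936520e-04 4.93794037e-01] 0.49389941921102926 [-0.00110081  0.04952682]
grn 2722 [[ 0.5467 -0.3244  0.0386]
 [ 0.561  -0.2628  0.0498]
 [ 0.5782 -0.2117  0.053 ]] [0.01520935 0.56639753] 0.5620772776307805 [-0.00129905  0.04950581]
to (0.519, 0.0065, 0.1, 92.3) d [ 0.2736 -0.0073  0.0713] [-0.0025 -0.0014 -0.0454]
```

Both sticks are cradled. Next is the cover's rib.

Call:
move_arm(
  deltas=[0.04,-0.001,0,0,0,-0.01,0.45,0.1,-0.003,0.01,0,0,-0.02,0.45,0.16,-0.005,0.03,0,0,-0.03,0.45,0.22,-0.006,0.05,0,0,-0.045,0.45,0.26,-0.0073,0.07,0,0,-0.045,0.45,0.2736,-0.0073,0.11,0,0,-0.045,0.45,0.2736,-0.0073,0.13,0,0,-0.045,0.45,0.2736,-0.0073,0.13,0,0,-0.045,0.45,0.2736,-0.0073,0.13,0,0,-0.045,0.45],
)

```text
t: 20.88
tool_pos: [0.5204, 0.0055, 0.043]
orientation: [-2.177, -2.265, 0.0]
force: [0.8, -0.0, -0.9]
opening: 0.0417
gripper_force: 0.0
```

```bash
python3 - <<'E'
from h import *
st(); go(.519,.0065,-.006,92.3)
E
```

```text
t 20.88 [0.5204 0.0055 0.043 ] 92.25 F [ 0.8 -0.  -0.9] op 0.0417 gf 0.0 rv [-2.177 -2.265  0.   ]
to (0.519, 0.0065, -0.006, 92.3) d [ 0.0011 -0.0014  0.049 ] [-0.0001  0.0001 -0.0009]
```

Call:
move_arm(
  deltas=[0.001,-0.001,0.02,0,0,0,0.45,0.001,-0.001,0.036,0,0,0,0.45,0.001,-0.001,0.045,0,0,0,0.45,0.001,-0.001,0.048,0,0,0,0.45,0.001,-0.001,0.048,0,0,0,0.15,0.001,-0.001,0.048,0,0,0,0.15,0.001,-0.001,0.048,0,0,0,0.15,0.001,-0.001,0.048,0,0,0,0.15],
  squeeze=30,
)

```text
t: 21.88
tool_pos: [0.5199, 0.0068, -0.0049]
orientation: [2.176, 2.265, 0.001]
force: [-1.0, -0.2, 2.3]
opening: 0.0177
gripper_force: 30.0
```

```bash
python3 - <<'E'
from h import *
st(); go(.528,-.2674,.125,89.7)
E
```

```text
t 21.88 [ 0.5199  0.0068 -0.0049] 92.28 F [-1.  -0.2  2.3] op 0.0177 gf 30.0 rv [2.176e+00 2.265e+00 1.000e-03]
to (0.528, -0.2674, 0.125, 89.7) d [-0.2744 -0.0027 -0.1298] [0.0007 0.0001 0.0451]
```

Call:
move_arm(
  deltas=[0,0,-0.02,0,0,0,0.15,0,0,-0.07,0,0,0,0.15,-0.01,0,-0.12,0,0,0,0.15,-0.05,-0.0005,-0.13,0,0,0.01,0.15,-0.1,-0.001,-0.13,0,0,0.02,0.15,-0.15,-0.0015,-0.13,0,0,0.03,0.15,-0.2,-0.002,-0.13,0,0,0.04,0.15,-0.24,-0.0025,-0.13,0,0,0.045,0.15,-0.262,-0.0027,-0.13,0,0,0.045,0.15,-0.2742,-0.0027,-0.13,0,0,0.045,0.15,-0.2742,-0.0027,-0.13,0,0,0.045,0.15,-0.2742,-0.0027,-0.13,0,0,0.045,0.15],
)

```text
t: 23.38
tool_pos: [0.5279, -0.2659, 0.1246]
orientation: [-2.226, -2.217, -0.0]
force: [0.2, -0.2, -1.1]
opening: 0.0175
gripper_force: 30.0
```

```bash
python3 - <<'E'
from h import *
p,d,W=grab("wrist"); st(); save("w6",p)
go(.528,-.2674,.064,89.7)
r,g,b=[p[...,i].astype(int) for i in range(3)]
m=(b>1.6*r)&(b>1.3*g)&(b>60)&(abs(W[...,2]-.135)<.012); P=W[m]
print(len(P),np.round(np.percentile(P,[1,50,99],axis=0),4))
T=P[(P[:,1]>P[:,1].max()-.03)]; print("x span",T[:,0].min(),T[:,0].max())
e=[P[abs(P[:,0]-x)<.006][:,1].max() for x in (.48,.5,.53,.56,.575)]; print(np.round(e,4)); print(np.linalg.lstsq(np.c_[P[:,:2],np.ones(len(P))],P[:,2],rcond=None)[0])
E
```

```text
t 23.43 [ 0.5279 -0.2659  0.1246] 89.78 F [ 0.1  1.  -1.1] op 0.0177 gf 30.0 rv [-2.225 -2.217 -0.   ]
to (0.528, -0.2674, 0.064, 89.7) d [-0.0015  0.0001  0.0606] [-0.0001 -0.0005  0.0013]
25107 [[ 0.4701 -0.3486  0.1328]
 [ 0.5285 -0.2222  0.1343]
 [ 0.5872 -0.179   0.1358]]
x span 0.4690250771387643 0.588587790201729
[-0.1783 -0.1784 -0.1785 -0.1786 -0.1787]
[1.10462223e-04 5.00351011e-04 1.34371649e-01]
```

View pics/w6.png

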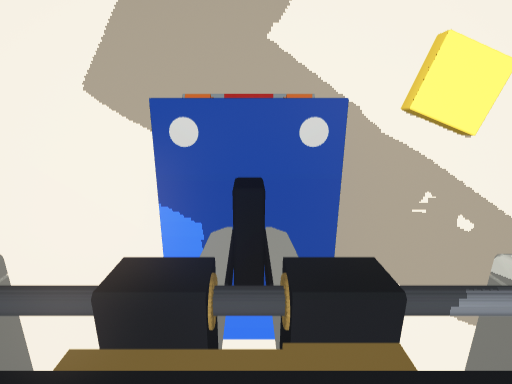

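The cover is level and square over the bay, with its edge at row 98 and the orange clips just beyond it. I'll lower it onto the ramps.

Call:
move_arm(
  deltas=[-0.001,0,0.02,0,0,0,0.15,-0.001,0,0.04,0,0,0,0.15,-0.001,0,0.05,0,0,0,0.15,-0.001,0,0.056,0,0,0,0.15,-0.001,0,0.058,0,0,0,0.15,-0.001,0,0.059,0,0,0,0.15,-0.001,0,0.06,0,0,0,0.15,-0.001,0,0.06,0,0,0,0.15],
)

```text
t: 24.42
tool_pos: [0.5279, -0.2678, 0.0657]
orientation: [-2.227, -2.216, -0.001]
force: [-3.2, 5.6, 3.6]
opening: 0.0173
gripper_force: 30.0
```

Call:
move_arm(
  deltas=[0,0,0,0,0,0,0.4,0,0,0,0,0,0,0.4,0,0,-0.01,0,0,0,0.4,0,0,-0.05,0,0,0,0.68,0,0,-0.08,0,0,0,0.68,0,0,-0.1,0,0,0,0.68,0,0,-0.1,0,0,0,0.68],
)

```text
t: 25.3
tool_pos: [0.5289, -0.269, 0.1668]
orientation: [2.225, 2.213, 0.001]
force: [-0.5, -0.7, 0.0]
opening: 0.0627
gripper_force: 0.0
```

```bash
cat > cov.py <<'E'
from h import *
p,d,W=grab("wrist"); st()
r,g,b=[p[...,i].astype(int) for i in range(3)]
m=(b>1.6*r)&(b>1.3*g)&(b>60)&(W[...,2]>.05)&(W[...,2]<.09); P=W[m]
c=np.linalg.lstsq(np.c_[P[:,0]-.528,P[:,1]+.2673,np.ones(len(P))],P[:,2],rcond=None)[0]; print("tilt",np.round(c,4))
ctr,sz,an=cv2.minAreaRect(P[:,:2].astype(np.float32)*1000); print(np.round(ctr,1),np.round(sz,1),round(an,2),"z",np.round(np.percentile(P[:,2],[2,50,98]),4))
o=(r>1.7*b)&(r>1.3*g)&(r>90)&(abs(W[...,0]-.528)<.07)&(abs(abs(W[...,1]+.2673)-.092)<.015)&(W[...,2]>.058)
for sx in(-1,1):
  for sy in (-1,1):
    Q=W[o&(abs(W[...,0]-.528-sx*.04)<.015)&(sy*(W[...,1]+.2673)>0)]
    if len(Q): print(sx,sy,len(Q),"clip y inner rel",np.round(np.percentile(sy*(Q[:,1]+.2673),[5,50,95]),4),"z",np.round(np.percentile(Q[:,2],[5,95]),4))
E
python3 - <<'E'
from cov import *
save("w7",p); go(.528,-.2,.085,89.7); go(.528,-.335,.085,89.7)
E
```

```text
t 25.35 [ 0.528  -0.2684  0.1649] 89.7 F [ 0.1 -0.6 -0.2] op 0.0629 gf 0.0 rv [2.227 2.215 0.   ]
tilt [-0.004  -0.0292  0.0756]
[ 528.5 -267.3] [175.9 120.3] 89.13 z [0.0724 0.0752 0.0785]
-1 -1 90 clip y inner rel [0.0893 0.0907 0.0937] z [0.075  0.0788]
-1 1 203 clip y inner rel [0.0887 0.0919 0.0955] z [0.0707 0.0788]
1 -1 73 clip y inner rel [0.0906 0.0917 0.094 ] z [0.0758 0.0791]
1 1 204 clip y inner rel [0.0874 0.0907 0.0942] z [0.0691 0.0787]
to (0.528, -0.2, 0.085, 89.7) d [ 0.0685 -0.0004  0.0799] [ 0.0009  0.0006 -0.    ]
to (0.528, -0.335, 0.085, 89.7) d [-0.0665  0.0003  0.08  ] [ 0.0009  0.0006 -0.    ]
```

Set down well: centred within 1 mm and yawed under 1°. Now I'll press the red end, with one finger on each dot.

Call:
move_arm(
  deltas=[0.03,0,0.02,0,0,0,0.68,0.0685,0,0.05,0,0,0,0.68,0.0685,0,0.09,0,0,0,0.68,0.0685,0,0.105,0,0,0,0.68,0.0685,0,0.112,0,0,0,0.68,0.0685,0,0.116,0,0,0,0.68,0.0685,0,0.119,0,0,0,0.68,0.0685,0,0.119,0,0,0,0.68],
)

```text
t: 26.35
tool_pos: [0.5292, -0.2007, 0.0471]
orientation: [2.226, 2.213, 0.001]
force: [-0.6, 1.3, 0.7]
opening: 0.0636
gripper_force: 0.4
```

Call:
move_arm(
  deltas=[0,0,0.001,0,0,0,0.68,0,0,0.002,0,0,0,0.68,0,0,0.003,0,0,0,0.68,0,0,0.004,0,0,0,0.68],
)

```text
t: 26.85
tool_pos: [0.528, -0.1995, 0.0414]
orientation: [-2.227, -2.215, -0.0]
force: [0.2, -0.2, 0.0]
opening: 0.0633
gripper_force: 0.0
```

```bash
python3 - <<'E'
from cov import *
E
```

```text
t 26.9 [ 0.5277 -0.1992  0.041 ] 89.7 F [-0.6 -0.1  0.6] op 0.0634 gf 0.0 rv [-2.226 -2.215 -0.   ]
tilt [ 0.0042 -0.0681  0.067 ]
[ 528.9 -229. ] [103.7 120. ] 89.62 z [0.0602 0.0633 0.0681]
-1 1 583 clip y inner rel [0.0888 0.0932 0.0952] z [0.0597 0.0784]
1 1 576 clip y inner rel [0.0887 0.0928 0.0947] z [0.0597 0.0786]
```

Call:
move_arm(
  deltas=[0,0,0.001,0,0,0,0.68,0,0,0.002,0,0,0,0.68,0,0,0.003,0,0,0,0.68,0,0,0.003,0,0,0,0.68],
)

```text
t: 27.4
tool_pos: [0.5279, -0.1993, 0.0401]
orientation: [-2.226, -2.215, 0.0]
force: [-8.6, 3.0, 16.6]
opening: 0.0636
gripper_force: 8.5
```

Call:
move_arm(
  deltas=[0,0,-0.01,0,0,0,0.68,0,0,-0.05,0,0,0,0.68,-0.05,0,-0.06,0,0,0,0.68,-0.1,0,-0.06,0,0,0,0.68,-0.136,0,-0.06,0,0,0,0.68,-0.136,0,-0.05,0,0,0,0.68,-0.136,0,-0.03,0,0,0,0.68,-0.136,0,-0.02,0,0,0,0.68,-0.136,0,-0.014,0,0,0,0.68,-0.136,0,-0.01,0,0,0,0.68,-0.136,0,-0.007,0,0,0,0.68,-0.136,0,-0.005,0,0,0,0.68],
)

```text
t: 28.9
tool_pos: [0.5285, -0.3353, 0.0458]
orientation: [2.225, 2.216, 0.002]
force: [-4.2, 6.6, 15.5]
opening: 0.0633
gripper_force: 8.2
```

Call:
move_arm(
  deltas=[0,0,0.001,0,0,0,0.68,0,0,0.002,0,0,0,0.68,0,0,0.003,0,0,0,0.68,0,0,0.004,0,0,0,0.68,0,0,0.005,0,0,0,0.68,0,0,0.005,0,0,0,0.68],
)

```text
t: 29.65
tool_pos: [0.5274, -0.3358, 0.0388]
orientation: [2.227, 2.216, -0.0]
force: [0.3, 0.3, 4.7]
opening: 0.0633
gripper_force: 2.4
```

Call:
move_arm(
  deltas=[0,0,0.001,0,0,0,0.68,0,0,0.002,0,0,0,0.68,0,0,0.002,0,0,0,0.68],
)

```text
t: 30.02
tool_pos: [0.5275, -0.3359, 0.0387]
orientation: [2.227, 2.215, -0.0]
force: [-6.2, 5.6, 18.3]
opening: 0.0633
gripper_force: 9.2
```

Call:
move_arm(
  deltas=[0,0,-0.01,0,0,0,0.68,0,0,-0.06,0,0,0,0.68,0,0,-0.12,0,0,0,0.68,0.02,0,-0.17,0,0,0,0.68,0.05,0,-0.17,0,0,0,0.68,0.05,0,-0.17,0,0,0,0.68,0.05,0,-0.17,0,0,0,0.68],
)

```text
t: 30.9
tool_pos: [0.5271, -0.2858, 0.2056]
orientation: [-2.226, -2.215, 0.001]
force: [-0.5, -0.0, 0.5]
opening: 0.0634
gripper_force: 0.0
```

```bash
python3 - <<'E'
from cov import *
save("w8",p[60:270,130:370].repeat(2,0).repeat(2,1))
E
```

```text
t 30.95 [ 0.527  -0.286   0.2055] 89.69 F [ 0.3 -0.7 -0.3] op 0.0631 gf 0.0 rv [-2.226e+00 -2.214e+00  1.000e-03]
tilt [ 0.0003 -0.0006  0.061 ]
[ 529.1 -266.7] [175.4 119.7] 89.85 z [0.0594 0.0609 0.0625]
-1 -1 195 clip y inner rel [0.084  0.0876 0.0916] z [0.0629 0.0783]
-1 1 214 clip y inner rel [0.0856 0.0898 0.0944] z [0.0656 0.0787]
1 -1 209 clip y inner rel [0.0845 0.0883 0.0935] z [0.0628 0.0783]
1 1 216 clip y inner rel [0.0852 0.0894 0.094 ] z [0.0654 0.0787]
```

View pics/w8.png

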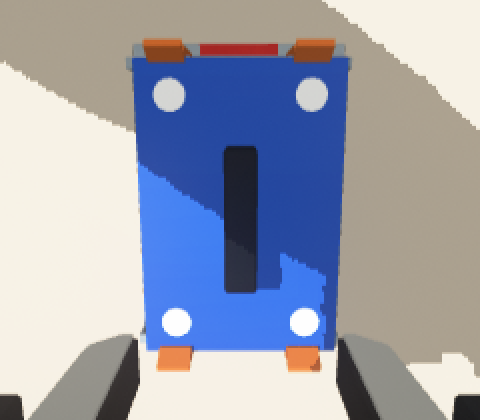

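The cover sits level with its top at 61 mm. The orange clips at (165,50), (313,50), (175,358) and (303,358) overlap the plate edges, and their positions match the relaxed start. I'll hand the job in.

```bash
python3 -c "
from plant import robot
print(robot.close_job())"
```

```text
the job is handed in; nothing more can be done
None
```

The job is handed in (no verdict was shown): both sticks are in their notches with red ends at the red-marked wall, and the cover measured level and home, with all four clips at their relaxed positions.

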